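Lock the spring-loaded tilt platform level

ROBOT

A 6-joint arm with a two-finger parallel gripper is mounted at the origin on a cart in front of the work surface, level with it; the furniture and walls round the work are solid. World frame = base frame: x ahead of the robot, y to its left, z up, the work surface at z = 0. Lengths are in mm, angles in rad, forces in N, time in s.
With the tool pointing down it reaches from about 275 to 1000 mm from the base axis. Payload 8.4 kg.
Tool frame: the origin (TCP) lies midway between the tips of the shut fingers; the grasp point (between the pads) lies grip_depth behind it (grip_depth is the distance from the TCP to the grasp point, in mm); z points along the fingers, y is the line along which they close (so a half turn about z gives the same grasp; the last joint's range is limited). The gripper opens to 85 mm and grips with 20 to 120 N. Pads are 22 mm wide; open, the fingers measure 114 mm over their backs; the gripper's body (76 mm by 85 mm) begins 54 mm behind the grasp point. The pads swing forward as they close: fully open they stand 13 mm farther back than shut.
Start: joints at [1.336, 0.353, 1.633, -0, 1.155, -0.002], TCP at [144.188, 608.143, 231.281] pointing down, gripper open.
Joint ranges: [-2.63, 2.63], [-0.92, 2.1], [0.06, 2.66], [-1.3, 4.44], [0, 2.69], [-3.02, 3.02]. Speed limits (rad/s): [2.22, 2.22, 2.79, 3.14, 3.14, 3.14].

INTERFACE

Orientations are given as [roll, pitch, yaw] about the fixed x, y, z axes, in that order (R = Rz(yaw) Ry(pitch) Rx(roll)).
In Python, from rig import * gives the robot as it stands.
- The arm moves only by the shell command python3 -m creep 'ROWS' [FORCE]. ROWS is JSON, a list of rows, each an object of numbers: "x", "y", "z": the shift along the tool's x, y, z in mm; "rx", "ry", "rz": the turn, a rotation vector about the tool's x, y, z in rad; "hand": the finger opening in mm, from 0 to 85.4. A call has 1 to 20 rows; each row shifts and turns the commanded pose from where the row before left it, along the tool's axes as they then stand; what a row does not reach is not made up. A row lasts 1/8 s, in which the tool goes at most 62.5 mm and 10.7 degrees, less where a joint would pass 70% of its speed; a pose out of reach is approached as far as the arm can. A call with a gripper value outside its range is refused whole. The fingers move at their own pace and stop on an object; FORCE is the grip in N (left out, the last holds). Time passes only in rows, so rows that do not move let the fingers close. It gives the time, the measured TCP pose, the force, the opening and the grip force at its end, in the units of the state.
- sense(): the state, without advancing time (a new reading comes with each control period).
- grab_frame(name): name is "side" or "top"; returns the picture (420x560x3 uint8, red, green, blue); there is no depth.
- get_calibration(name): a dict with "K" (3x3 intrinsics, pixels), "k1" (the pictures are not rectified: a ray, as slopes to the right and down, at radius r is drawn at 1 + k1 r^2 times it, then the intrinsics apply), "R" (3x3) and "t" (3): a world point X has camera coordinates R X + t. Camera axes: x right, y down, z forward; pixel columns grow to the right and rows downward; lengths in mm; the calibration is good to about 2 mm. A picture is of the moment at which its call begins. get_calibration takes no time and is no camera call.
- sign_off(): hands the job in; it is judged then, once.
The state is a dict: "clock": time; "qpos": joint angles; "qvel": joint speeds; "joint_efforts": joint torques, N m; "eef_pos": TCP position; "tcp_rot": TCP orientation; "contact_force": force on the tool from outside, world axes, zero at the start; "wrist_torque": the same for the moment, N m; "opening": opening from 0.0 (shut) to 1.0 (fully open); "grasp_force": force on a finger pad.
Only numpy, scipy, OpenCV 4.12 (cv2) and the standard library are available. Lean on these libraries where they do the work, as an engineer would, in place of code of your own. Each camera call takes 0.05 s, during which the arm holds its last target. There are 200 camera calls.

TASK

Lock the tilt platform level: pick up the orange-handled lock pin, use it to press the raised platform down against its spring until it lies level on its stops, and, keeping it down, feel along the hidden face under the white hood with the pin's tip until it finds the lock hole. Push the pin fully home in the hole, let go, and leave the platform held level by the pin alone. Do not push the loose bench things about.

Things in the scene. Friction and masses are not known exactly. Their poses are not given: they have to be found in the camera images.
- lock_pin: Lock pin, loose, 0.14 kg: steel rod 14 mm thick, 110 mm long, lying flat, with an upright orange grip block 40 (along the rod) x 22 x 46 (high) mm. Origin: centre of the block's underside, level with the rod's underside; x along the rod to the tip, z up. Pinch it hard from above across the 22 mm, 20 to 30 mm above its underside (low is steadier).
- lock_pin_tip (a point): Centre of the pin's tip, on the rod's axis: 85 mm ahead of and 7 mm above the pin's origin. The last 6 mm of the rod taper to 8 mm diameter. Laid flat on the level platform, rod and block both rest on it; while the platform is raised its far edge pushes up ahead of the grip and may pitch the pin in the fingers.
- tilt_base: Grey base plate of the tilt platform, fixed to the bench, 250 x 200 x 12 mm. Origin: centre of its underside; x points from the hinge (at x = -105 mm) to the white lock housing, z up. The level platform covers x = -105 to 45 mm, y = -80 to 80 mm, its top at z = 45 mm.
- hood_edge (a point): Middle of the lower front edge of the white hood's roof, at x = 52, y = 0, z = 65 mm of the base. The roof is 10 mm thick and 190 mm wide; below it, between solid cheeks, an open window spans 55 mm to each side. Let the pin's tip down in front of the roof (tip at about x = 46 mm of the base), then move it in underneath.
- window (a point): Middle of the hidden steel face behind the window, at x = 67, y = 0, z = 52 mm of the base; the face is square to x. It has one square hole, 17.5 mm wide and high, 45 mm deep along x, its axis at z = 52 mm: the rod's height when it lies flat on the fully pressed platform, with under 2 mm to spare above and below. Its y is anywhere from -18 to 18 mm, unmeasured: feel for it.
- platform (a joint): Angle of the aluminium platform (rad): 0 = level on its stops, 0.35 = far edge raised by the spring (the start; it springs back when let go). The hinge runs along the near edge, its axis at z = 41 mm of the base. Pressing at its far edge takes about 2 N at first, 4 N when level; then the hard stop is felt as a steep rise. 10 to 15 N keeps it well down.
- platform_edge (a point): Middle of the upper far edge of the platform, 150 mm from the hinge axis, on a bright steel strip flush with the top. When level it is at x = 45, z = 45 mm of the base. A pin held down on the platform drags at about 0.6 of its press (5 to 8 N), so friction alone must not be taken for the face.
- tip_box_yellow: Yellow-topped pipette tip box, 92 x 124 x 56 mm, loose, bystander. Origin: centre of its underside.
- green_rack: Green tube rack, 93 x 162 x 84 mm, loose, bystander. Origin: centre of its underside.
- label_tapes: Stack of three coloured tape rolls, 60 x 60 x 57 mm, loose, bystander. Origin: centre of its underside.
- marker_a: Black and white marker pen, 135 mm long, 16 mm thick, loose, bystander lying far to the right. Origin: centre of its underside.
Things that resemble listed ones, but are neither listed nor needed, are in the scene too. Several things look just like the lock_pin: the one meant starts farthest to the robot's left.

How it is judged:
By the outcome, as a careful person would: the job done as asked, in the order asked, and still so for the second after the job is handed in, with the robot touching nothing.
It also fails if it takes over 56 s, if anything falls off the work surface, if the arm or the gripper's body presses on something with over 40 N, if the wrist force passes 120 N, or if a joint passes its speed limit or range.

## Working session

There is one attempt and no reset: what is moved stays moved. The work goes in short steps, Python scripts to look and compute and a shell command to move; the robot and the scene stay as the last step left them, time stands still between calls to the robot, and variables do not carry over. Pictures are saved under pics/ and viewed, at most 10 in all, crops included, and the job is handed in when it is done.

```bash
mkdir -p pics; ls
python3 - <<'E'
from rig import *
import cv2
for n in ("side","top"):
    im=grab_frame(n); cv2.imwrite(f"pics/{n}0.png",im[:,:,::-1])
    c=get_calibration(n); print(n,c)
s=sense(); print(s)
try: print(grip_depth)
except Exception as e: print(e)
import rig; print([a for a in dir(rig) if a[0]!='_'])
E
```

```text
pics
side {'K': array([[511.59420322,   0.        , 282.57935701],
       [  0.        , 511.59420322, 210.14690122],
       [  0.        ,   0.        ,   1.        ]]), 'k1': 0.03349759407640763, 'R': array([[ 0.86033237, -0.50972351, -0.00318669],
       [-0.2283383 , -0.37979439, -0.89644734],
       [ 0.45573   ,  0.77197031, -0.44313881]]), 't': array([-610.6176499 ,   53.62550068, 1579.2539147 ])}
top {'K': array([[383.27525474,   0.        , 273.50347184],
       [  0.        , 383.27525474, 212.01985585],
       [  0.        ,   0.        ,   1.        ]]), 'k1': -0.04620557007638429, 'R': array([[-0.00653869, -0.9999092 ,  0.01178307],
       [-0.99748627,  0.00569052, -0.07063109],
       [ 0.07055763, -0.01221529, -0.99743291]]), 't': array([-373.45676739,  524.30971439, 1017.44210126])}
{'clock': 0.1, 'qpos': array([ 1.33561341e+00,  3.53595723e-01,  1.63405554e+00, -8.72004457e-06,
        1.15517729e+00, -2.37515039e-03]), 'qvel': array([-0.00166852, -0.00268072, -0.00362919,  0.0001016 ,  0.00251193,
        0.00161885]), 'joint_efforts': array([-1.85209828e-03, -6.06352830e+01, -3.42821860e+01, -8.86293356e-05,
        4.13658097e-03,  1.79963104e-05]), 'eef_pos': array([144.08412308, 607.73527863, 230.62803873]), 'tcp_rot': array([-3.14035674e+00,  5.03786158e-06,  2.90878842e+00]), 'contact_force': array([ 0.36266545, -0.48887391,  0.46440401]), 'wrist_torque': array([ 0.04272468, -0.00705558, -0.00865293]), 'grasp_force': 0.0, 'opening': 1.0032608244443568}
18.700000000000003
['MotionError', 'get_calibration', 'grab_frame', 'grip_depth', 'sense', 'sign_off']
```

View pics/top0.png

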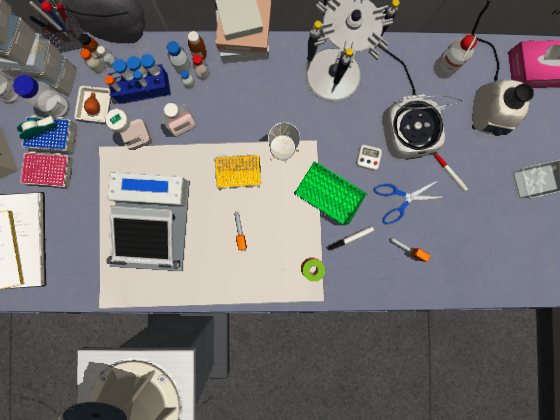

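View pics/side0.png

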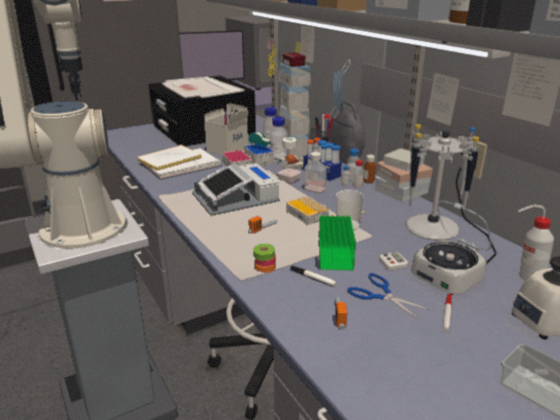

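Top view: the pin (leftmost orange) is at about (240,240) with its rod pointing up to (238,213). The tilt platform is at (147,240) and the white housing at (148,190). The side view shows the pin's grip at (255,224). Next I'll measure these.

```bash
cat > h.py <<'E'
from rig import *
import numpy as np, cv2
C={n:get_calibration(n) for n in("side","top")}
def ray(n,px):
    c=C[n];K=c["K"]
    d=np.array([(px[0]-K[0,2])/K[0,0],(px[1]-K[1,2])/K[1,1]]);u=d.copy()
    for _ in range(8):u=d/(1+c["k1"]*(u@u))
    R=c["R"];return -R.T@c["t"],R.T@np.r_[u,1]
def onz(n,px,z):
    o,d=ray(n,px);return o+d*(z-o[2])/d[2]
def proj(n,X):
    c=C[n];p=c["R"]@np.asarray(X,float)+c["t"];u=p[:2]/p[2];u=u*(1+c["k1"]*(u@u))
    return c["K"][:2,:2]@u+c["K"][:2,2]
def tri(pt,ps):
    o1,d1=ray("top",pt);o2,d2=ray("side",ps)
    s=np.linalg.lstsq(np.c_[d1,-d2],o2-o1,rcond=None)[0]
    a,b=o1+d1*s[0],o2+d2*s[1];return (a+b)/2,np.linalg.norm(a-b)
def orange(im):
    h=cv2.cvtColor(im,cv2.COLOR_RGB2HSV);return cv2.inRange(h,(5,170,120),(16,255,255))
def blobs(m,a=15):
    n,l,s,c=cv2.connectedComponentsWithStats(m);return [(s[i].tolist(),c[i].round(1).tolist()) for i in range(1,n) if s[i,4]>a]
E
python3 - <<'E'
from h import *
np.set_printoptions(precision=1,suppress=True)
for n in("top","side"):
    im=cv2.imread(f"pics/{n}0.png")[:,:,::-1].copy(); print(n,blobs(orange(im)))
t=cv2.imread("pics/top0.png");s=cv2.imread("pics/side0.png")
a=cv2.resize(t[165:280,100:260],None,fx=5,fy=5,interpolation=cv2.INTER_CUBIC);b=cv2.resize(s[150:250,180:310],None,fx=6,fy=6,interpolation=cv2.INTER_CUBIC)
cv2.imwrite("pics/ta.png",a);cv2.imwrite("pics/sa.png",b)
E
```

```text
top [([80, 49, 10, 9, 71], [84.9, 53.0]), ([105, 76, 9, 8, 57], [109.0, 79.6]), ([84, 93, 14, 17, 146], [90.8, 103.1]), ([236, 235, 10, 15, 118], [240.6, 242.0]), ([415, 249, 15, 13, 110], [422.3, 254.7])]
side [([314, 138, 6, 4, 16], [316.1, 139.2]), ([287, 156, 8, 5, 29], [290.4, 157.9]), ([249, 217, 12, 15, 79], [254.1, 222.5]), ([255, 264, 20, 8, 100], [264.9, 267.5]), ([336, 303, 11, 22, 174], [341.3, 312.6])]
```

View pics/ta.png

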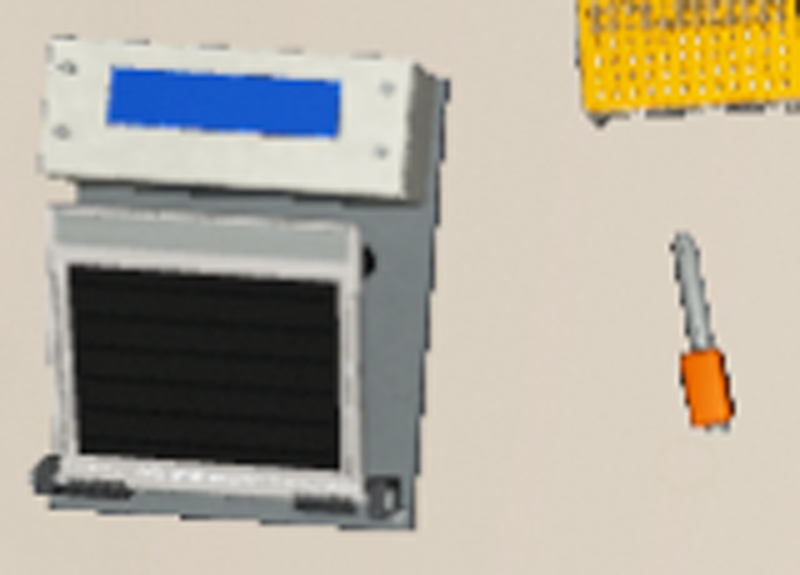

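View pics/sa.png

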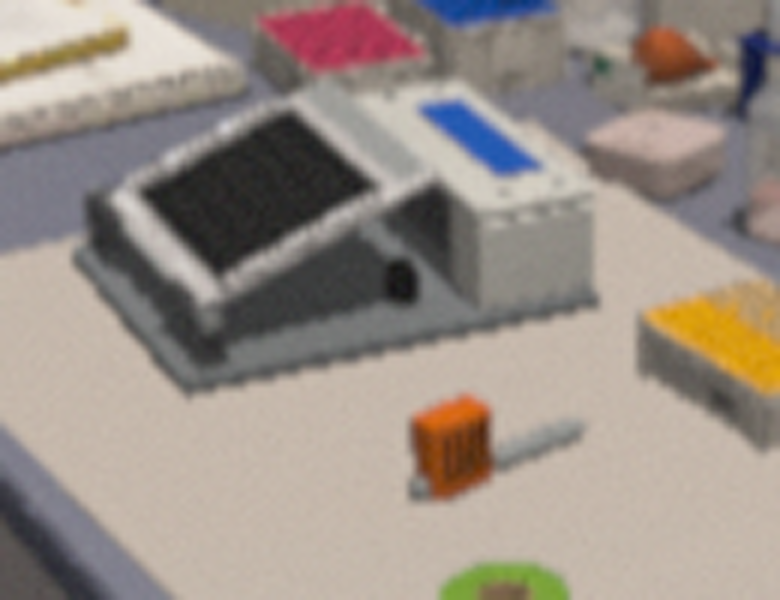

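Crops: the pin's tip is at (683,237) in the 5x top crop, with the block spanning (683–733, 348–428). The roof's top front edge runs (45,178)–(403,200). The base plate's near-right corner is (412,525) and its far-right corner (445,80). The platform is raised.

Run:
```python
from h import *
np.set_printoptions(precision=1,suppress=True)
T=lambda u,v:(100+(u+.5)/5-.5,165+(v+.5)/5-.5)
S=lambda u,v:(180+(u+.5)/6-.5,150+(v+.5)/6-.5)
print("cams",ray("top",(0,0))[0],ray("side",(0,0))[0])
P=lambda l,u,v,z:print(l,onz("top",T(u,v),z))
print("roof top z=75");[P(l,u,v,75) for l,u,v in[("FL",45,178),("FR",403,200),("BL",50,38),("BR",415,60)]]
print("base z=12");[P(l,u,v,12) for l,u,v in[("FR",412,525),("BR",447,80),("FL",50,508)]]
print("pin");P("tip",683,240,7);P("tail",720,429,7);P("block",708,388,46)
print("blockc",onz("top",(240.6,242.0),46))
im=cv2.imread("pics/top0.png")[:,:,::-1].copy();m=orange(im);m[:,:230]=0;m[:,260:]=0
c,_=cv2.findContours(m,0,2);print(cv2.minAreaRect(max(c,key=cv2.contourArea)))
# blue panel
h=cv2.cvtColor(im,cv2.COLOR_RGB2HSV);b=cv2.inRange(h,(105,150,100),(125,255,255));b[:165]=0;b[:,:100]=0;b[280:]=0;b[:,200:]=0
c,_=cv2.findContours(b,0,2);c=max(c,key=cv2.contourArea);r=cv2.minAreaRect(c);print(r,[onz("top",p,75) for p in cv2.boxPoints(r)])
print("tri tip",tri(T(683,238),S(580,428)))
print("tri blockcentroid top",tri((240.6,241),S(452,405)))
print("tri FR roof",tri(T(403,200),S(482,209)), "BR",tri(T(415,60),S(592,190)))
print("tri base FR",tri(T(412,525),S(190,390)),"BR",tri(T(447,80),S(597,298)))
```

```text
cams [ 448.8 -364.  1056.3] [ -182.1 -1510.    746. ]
roof top z=75
FL [551.2  49.6  75. ]
FR [ 538.7 -136.3   75. ]
BL [624.2  48.9  75. ]
BR [ 611.3 -141.7   75. ]
base z=12
FR [ 367.9 -128.2   12. ]
BR [ 610.5 -145.2   12. ]
FL [377.6  69.5  12. ]
pin
tip [ 522.  -274.5    7. ]
tail [ 418.6 -294.7    7. ]
block [ 441.2 -291.    46. ]
blockc [ 441.8 -289.4   46. ]
((240.59616088867188, 241.98077392578125), (14.708709716796875, 7.844645023345947), 78.69007110595703)
((144.4972381591797, 185.05247497558594), (45.25315475463867, 10.984796524047852), 3.012787342071533) [array([579.2,  16.3,  75. ]), array([607.8,  15.5,  75. ]), array([ 600.7, -102.4,   75. ]), array([ 572.2, -101.3,   75. ])]
tri tip (array([ 523.6, -274.5,    5.1]), np.float64(0.8196183181211896))
tri blockcentroid top (array([ 443.4, -288.9,   46. ]), np.float64(2.2139949991194987))
tri FR roof (array([ 540.1, -137.1,   74.9]), np.float64(3.2572730093927755)) BR (array([ 611. , -140.5,   72. ]), np.float64(1.8777948001540394))
tri base FR (array([ 367.6, -126.5,    3.9]), np.float64(0.7053030203634325)) BR (array([ 611.1, -143.9,    6.6]), np.float64(0.6371323988794252))
```

```bash
python3 -m creep '[{"x":-31,"y":-50.3},{"x":-31,"y":-50.3},{"x":-31,"y":-50.3},{"x":-31,"y":-50.3},{"x":-31,"y":-50.3},{"x":-31,"y":-50.3},{"x":-31,"y":-50.3},{"x":-31,"y":-50.3},{"x":-31,"y":-50.3},{"x":-31,"y":-50.3},{"x":-31,"y":-50.3},{"x":-31,"y":-50.3},{"x":-31,"y":-50.3},{"x":-31,"y":-50.3},{"x":-31,"y":-50.3},{"x":-31,"y":-50.3}]' 100
python3 -m creep '[{"rz":0.18},{"rz":0.18},{"rz":0.18},{"rz":0.18},{"rz":0.18},{"rz":0.18},{"rz":0.18},{"rz":0.18},{"rz":0.18},{"rz":0.18},{"rz":0.18},{"rz":0.18},{"rz":0.18},{"rz":0.18},{"rz":0.18}]'
```

```text
schema error: expected keys x, y, z, rx, ry, rz, hand
schema error: expected keys x, y, z, rx, ry, rz, hand
```

```bash
python3 -m creep '[{"x":-31,"y":-50.3,"z":0,"rx":0,"ry":0,"rz":0,"hand":85},{"x":-31,"y":-50.3,"z":0,"rx":0,"ry":0,"rz":0,"hand":85},{"x":-31,"y":-50.3,"z":0,"rx":0,"ry":0,"rz":0,"hand":85},{"x":-31,"y":-50.3,"z":0,"rx":0,"ry":0,"rz":0,"hand":85},{"x":-31,"y":-50.3,"z":0,"rx":0,"ry":0,"rz":0,"hand":85},{"x":-31,"y":-50.3,"z":0,"rx":0,"ry":0,"rz":0,"hand":85},{"x":-31,"y":-50.3,"z":0,"rx":0,"ry":0,"rz":0,"hand":85},{"x":-31,"y":-50.3,"z":0,"rx":0,"ry":0,"rz":0,"hand":85},{"x":-31,"y":-50.3,"z":0,"rx":0,"ry":0,"rz":0,"hand":85},{"x":-31,"y":-50.3,"z":0,"rx":0,"ry":0,"rz":0,"hand":85},{"x":-31,"y":-50.3,"z":0,"rx":0,"ry":0,"rz":0,"hand":85},{"x":-31,"y":-50.3,"z":0,"rx":0,"ry":0,"rz":0,"hand":85},{"x":-31,"y":-50.3,"z":0,"rx":0,"ry":0,"rz":0,"hand":85},{"x":-31,"y":-50.3,"z":0,"rx":0,"ry":0,"rz":0,"hand":85},{"x":-31,"y":-50.3,"z":0,"rx":0,"ry":0,"rz":0,"hand":85},{"x":-31,"y":-50.3,"z":0,"rx":0,"ry":0,"rz":0,"hand":85}]' 110
```

```text
clock: 2.1
eef_pos: [441.2, -291.4, 231.0]
tcp_rot: [3.141, -0.0, 2.908]
contact_force: [0.7, 0.5, 1.5]
opening: 0.999
grasp_force: 0.0
```

```bash
python3 -m creep '[{"x":0,"y":0,"z":0,"rx":0,"ry":0,"rz":0.18,"hand":85},{"x":0,"y":0,"z":0,"rx":0,"ry":0,"rz":0.18,"hand":85},{"x":0,"y":0,"z":0,"rx":0,"ry":0,"rz":0.18,"hand":85},{"x":0,"y":0,"z":0,"rx":0,"ry":0,"rz":0.18,"hand":85},{"x":0,"y":0,"z":0,"rx":0,"ry":0,"rz":0.18,"hand":85},{"x":0,"y":0,"z":0,"rx":0,"ry":0,"rz":0.18,"hand":85},{"x":0,"y":0,"z":0,"rx":0,"ry":0,"rz":0.18,"hand":85},{"x":0,"y":0,"z":0,"rx":0,"ry":0,"rz":0.18,"hand":85},{"x":0,"y":0,"z":0,"rx":0,"ry":0,"rz":0.18,"hand":85},{"x":0,"y":0,"z":0,"rx":0,"ry":0,"rz":0.18,"hand":85},{"x":0,"y":0,"z":0,"rx":0,"ry":0,"rz":0.18,"hand":85},{"x":0,"y":0,"z":0,"rx":0,"ry":0,"rz":0.18,"hand":85},{"x":0,"y":0,"z":0,"rx":0,"ry":0,"rz":0.18,"hand":85},{"x":0,"y":0,"z":0,"rx":0,"ry":0,"rz":0.18,"hand":85},{"x":0,"y":0,"z":0,"rx":0,"ry":0,"rz":0.18,"hand":85},{"x":0,"y":0,"z":0,"rx":0,"ry":0,"rz":0,"hand":85}]'
```

```text
clock: 4.1
eef_pos: [441.0, -289.3, 231.0]
tcp_rot: [-3.141, 0.0, 0.21]
contact_force: [0.1, 0.4, -0.1]
opening: 0.995
grasp_force: 0.0
```

```bash
python3 -m creep '[{"x":0,"y":0,"z":50,"rx":0,"ry":0,"rz":0.018,"hand":60},{"x":0,"y":0,"z":50,"rx":0,"ry":0,"rz":0,"hand":60},{"x":0,"y":0,"z":50,"rx":0,"ry":0,"rz":0,"hand":60},{"x":0,"y":0,"z":40,"rx":0,"ry":0,"rz":0,"hand":60},{"x":0,"y":0,"z":20,"rx":0,"ry":0,"rz":0,"hand":60},{"x":0,"y":0,"z":14.5,"rx":0,"ry":0,"rz":0,"hand":60},{"x":0,"y":0,"z":0,"rx":0,"ry":0,"rz":0,"hand":60}]' 110
python3 - <<'E'
from h import *
cv2.imwrite("pics/s1.png",cv2.resize(grab_frame("side")[150:270,180:330,::-1],None,fx=5,fy=5,interpolation=2))
E
```

```text
clock: 4.97
eef_pos: [440.7, -289.1, 6.1]
tcp_rot: [-3.141, 0.001, 0.193]
contact_force: [0.1, -0.3, -0.1]
opening: 0.702
grasp_force: 0.0
```

View pics/s1.png

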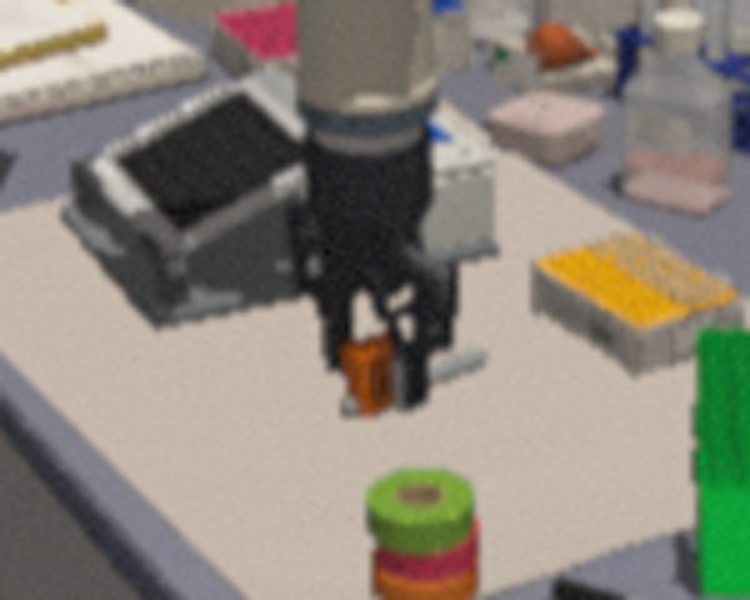

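The fingers straddle the grip block: tips at about (340,345) and (408,395), block at (368,372). Closing.

```bash
python3 -m creep '[{"x":0,"y":0,"z":0,"rx":0,"ry":0,"rz":0,"hand":10},{"x":0,"y":0,"z":0,"rx":0,"ry":0,"rz":0,"hand":10},{"x":0,"y":0,"z":0,"rx":0,"ry":0,"rz":0,"hand":10},{"x":0,"y":0,"z":0,"rx":0,"ry":0,"rz":0,"hand":10},{"x":0,"y":0,"z":0,"rx":0,"ry":0,"rz":0,"hand":10},{"x":0,"y":0,"z":0,"rx":0,"ry":0,"rz":0,"hand":10}]' 115
```

```text
clock: 5.78
eef_pos: [441.8, -289.8, 7.9]
tcp_rot: [3.14, -0.001, 0.191]
contact_force: [-0.4, 0.3, 6.9]
opening: 0.241
grasp_force: 112.2
```

```bash
python3 -m creep '[{"x":0,"y":0,"z":-20,"rx":0,"ry":0,"rz":0,"hand":10},{"x":0,"y":0,"z":-50,"rx":0,"ry":0,"rz":0,"hand":10},{"x":0,"y":0,"z":-55,"rx":0,"ry":0,"rz":0.128,"hand":10},{"x":0,"y":0,"z":-20,"rx":0,"ry":0,"rz":0.128,"hand":10},{"x":0,"y":0,"z":0,"rx":0,"ry":0,"rz":0,"hand":10},{"x":0,"y":0,"z":0,"rx":0,"ry":0,"rz":0,"hand":10}]'
python3 - <<'E'
from h import *
s=sense();print(s["eef_pos"],s["tcp_rot"],s["contact_force"])
p=s["eef_pos"]
out=[]
for n in("top","side"):
    im=grab_frame(n);cv2.imwrite(f"pics/{n}2.png",im[:,:,::-1])
    q=proj(n,p+[60,0,0]);print(n,q); x,y=int(q[0]),int(q[1])
    print((x-30,y-40))
    out.append(cv2.resize(im[y-40:y+40,x-30:x+30,::-1],None,fx=6,fy=6,interpolation=2))
cv2.imwrite("pics/c2.png",np.hstack(out))
E
```

```text
clock: 6.52
eef_pos: [440.5, -289.0, 150.9]
tcp_rot: [-3.141, 0.001, -0.062]
contact_force: [-0.2, -0.1, -2.2]
opening: 0.24
grasp_force: 112.3
[ 440.46423489 -288.95311007  150.85693782] [-3.14094956e+00  1.14319830e-03 -6.23894790e-02] [-0.18713414 -0.11667485 -2.20011174]
top [237.11949615 217.43529144]
(207, 177)
side [271.36893481 181.10062402]
(241, 141)
```

View pics/c2.png

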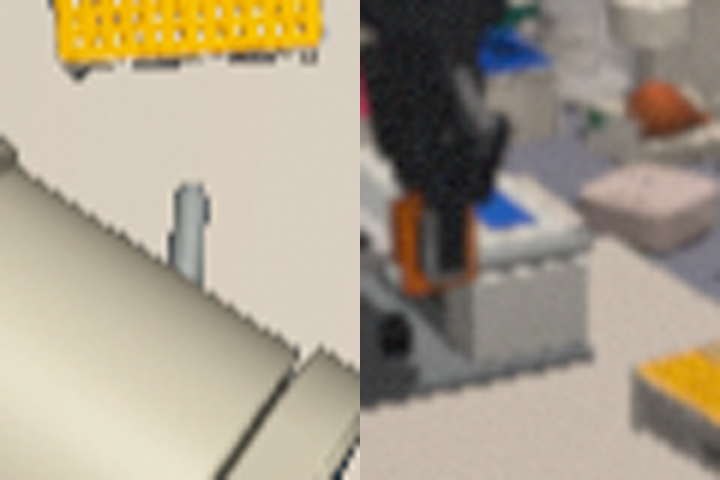

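Left (top view): the tip is at crop (190,185), which is pixel (238.2,207.4). Right (side view): the rod lies level against the housing at crop (480–588, ~250), and the block is upright.

Run:
```python
from h import *
np.set_printoptions(precision=1,suppress=True)
print(onz("top",(238.2,207.4),150))
print(proj("side",onz("top",(238.2,207.4),150)), "crop", (proj("side",onz("top",(238.2,207.4),150))-[241,141])*6+[360,0])
yaw=-.065;R=np.array([[np.cos(yaw),-np.sin(yaw)],[np.sin(yaw),np.cos(yaw)]]);o=np.array([494,-37.5])
p=sense()["eef_pos"][:2]
# tip expected with TCP at pin origin
for tx in(46,):
    tip=o+R@[tx,0]; print("tip target",tip,"tcp target",tip-R@[85,0],"shift tool x,y",(R.T@(tip-R@[85,0]-p)))
```

```text
[ 524.3 -291.4  150. ]
[278.7 180. ] crop [586.5 234.2]
tip target [539.9 -40.5] tcp target [455.1 -35. ] shift tool x,y [ -1.7 254.3]
```

```bash
python3 -m creep '[{"x":-0.4,"y":-50.9,"z":0,"rx":0,"ry":0,"rz":0,"hand":10},{"x":-0.4,"y":-50.9,"z":0,"rx":0,"ry":0,"rz":0,"hand":10},{"x":-0.4,"y":-50.9,"z":0,"rx":0,"ry":0,"rz":0,"hand":10},{"x":-0.4,"y":-50.9,"z":0,"rx":0,"ry":0,"rz":0,"hand":10},{"x":-0.4,"y":-50.7,"z":0,"rx":0,"ry":0,"rz":0.003,"hand":10},{"x":0,"y":0,"z":20,"rx":0,"ry":0,"rz":0,"hand":10},{"x":0,"y":0,"z":18,"rx":0,"ry":0,"rz":0,"hand":10},{"x":0,"y":0,"z":0,"rx":0,"ry":0,"rz":0,"hand":10},{"x":0,"y":0,"z":0,"rx":0,"ry":0,"rz":0,"hand":10}]'
python3 - <<'E'
from h import *
s=sense();p=s["eef_pos"];print(s["wrist_torque"])
out=[]
for n in("top","side"):
    im=grab_frame(n);cv2.imwrite(f"pics/{n}3.png",im[:,:,::-1])
    q=proj(n,p+[70,0,0]);x,y=int(q[0]),int(q[1]);print((x-32,y-40))
    out.append(cv2.resize(im[y-40:y+40,x-32:x+32,::-1],None,fx=6,fy=6,interpolation=2))
cv2.imwrite("pics/c3.png",np.hstack(out))
E
```

```text
clock: 7.75
eef_pos: [455.7, -35.6, 113.7]
tcp_rot: [3.142, 0.001, -0.068]
contact_force: [0.2, 0.6, -1.1]
opening: 0.246
grasp_force: 113.1
[-0.00893146 -0.0242763   0.02064583]
(103, 168)
(209, 124)
```

View pics/c3.png

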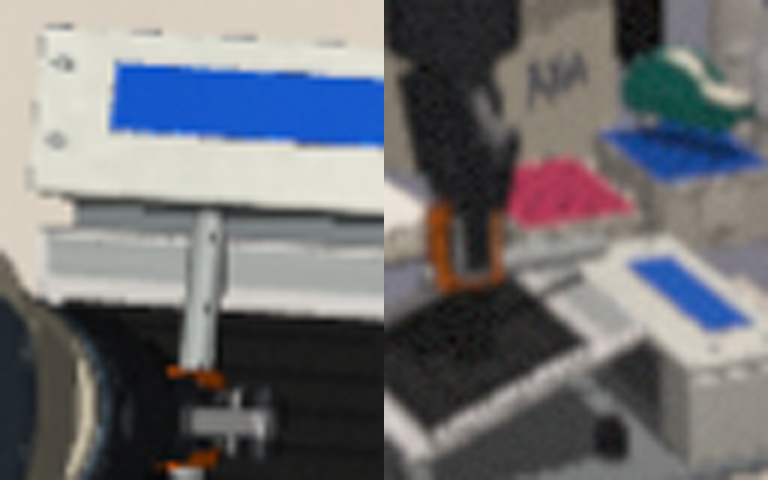

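Top view: the tip is at crop (210,211), just in front of the roof's front edge, with the rod running back to (200,365). Side view: the pin is level above the raised platform edge.

Run:
```python
from h import *
np.set_printoptions(precision=1,suppress=True)
T=lambda u,v:(103+(u+.5)/6-.5,168+(v+.5)/6-.5)
yaw=-.065;R=np.array([[np.cos(yaw),-np.sin(yaw)],[np.sin(yaw),np.cos(yaw)]]);o=np.array([494,-37.5])
B=lambda X:R.T@(X[:2]-o)
tip=onz("top",T(210,210),113);b=onz("top",T(200,366),113);print(tip,b,"yaw",np.arctan2(*(tip-b)[1::-1]))
print("tip in base",B(tip))
for u,v in((40,192),(380,213)):
    e=onz("top",T(u,v),75);print("roof",e,B(e))
print("blue ends",[B(onz("top",T(*q),75)) for q in((110,131),(117,62))])
```

```text
[540.8 -39.1 113. ] [476.5 -36.2 113. ] yaw -0.046071310491522785
tip in base [46.8  1.4]
roof [552.8  47.9  75. ] [53.1 89.1]
roof [542.8 -99.4  75. ] [ 52.7 -58.6]
blue ends [array([81.2, 61. ]), array([111.3,  60.6])]
```

```bash
python3 -m creep '[{"x":0,"y":0,"z":10,"rx":0,"ry":0,"rz":0,"hand":10},{"x":0,"y":0,"z":10,"rx":0,"ry":0,"rz":0,"hand":10},{"x":0,"y":0,"z":0,"rx":0,"ry":0,"rz":0,"hand":10}]'
python3 -m creep '[{"x":0,"y":0,"z":10,"rx":0,"ry":0,"rz":0,"hand":10},{"x":0,"y":0,"z":10,"rx":0,"ry":0,"rz":0,"hand":10},{"x":0,"y":0,"z":0,"rx":0,"ry":0,"rz":0,"hand":10}]'
python3 - <<'E'
from h import *
s=sense();p=s["eef_pos"];print(s["wrist_torque"])
out=[]
for n in("top","side"):
    im=grab_frame(n);cv2.imwrite(f"pics/{n}4.png",im[:,:,::-1])
    q=proj(n,p+[70,0,0]);x,y=int(q[0]),int(q[1]);print((x-32,y-40))
    out.append(cv2.resize(im[y-40:y+40,x-32:x+32,::-1],None,fx=6,fy=6,interpolation=2))
cv2.imwrite("pics/c4.png",np.hstack(out))
E
```

```text
clock: 8.22
eef_pos: [455.6, -35.5, 93.1]
tcp_rot: [3.142, 0.001, -0.068]
contact_force: [0.3, 0.4, 1.2]
opening: 0.242
grasp_force: 113.2
clock: 8.6
eef_pos: [454.9, -35.4, 72.8]
tcp_rot: [-3.142, 0.002, -0.068]
contact_force: [0.2, -0.2, 3.1]
opening: 0.24
grasp_force: 113.2
[-0.03518509 -0.21957209 -0.03484445]
(109, 170)
(209, 135)
```

View pics/c4.png

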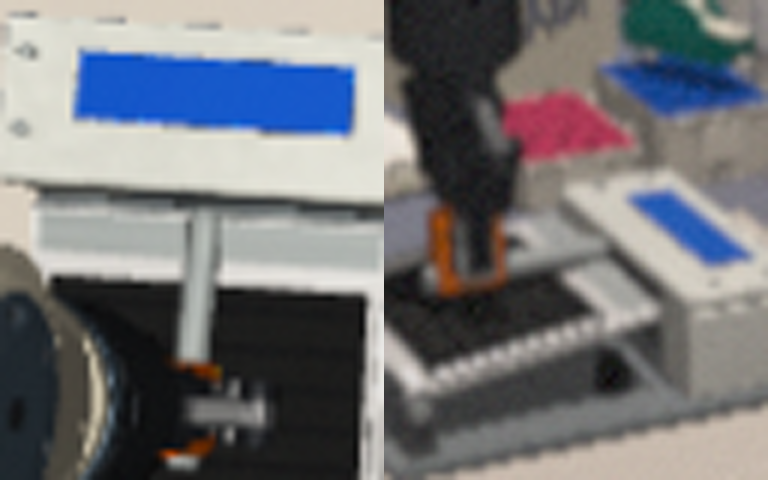

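Top view: the tip is at crop (203,205), about 5 mm clear of the roof edge (v≈192). Side view: the rod presses the platform partway down, and the pin is still near level.

```bash
python3 -m creep '[{"x":0,"y":0,"z":8,"rx":0,"ry":0,"rz":0,"hand":10},{"x":0,"y":0,"z":6,"rx":0,"ry":0,"rz":0,"hand":10},{"x":0,"y":0,"z":0,"rx":0,"ry":0,"rz":0,"hand":10}]'
python3 -m creep '[{"x":0,"y":0,"z":3,"rx":0,"ry":0,"rz":0,"hand":10},{"x":0,"y":0,"z":0,"rx":0,"ry":0,"rz":0,"hand":10}]'
python3 -m creep '[{"x":0,"y":0,"z":2,"rx":0,"ry":0,"rz":0,"hand":10},{"x":0,"y":0,"z":0,"rx":0,"ry":0,"rz":0,"hand":10}]'
python3 -m creep '[{"x":0,"y":0,"z":1.5,"rx":0,"ry":0,"rz":0,"hand":10},{"x":0,"y":0,"z":0,"rx":0,"ry":0,"rz":0,"hand":10}]'
python3 -c "
from h import *
print(sense()['wrist_torque'])"
```

```text
clock: 9.07
eef_pos: [455.9, -35.5, 59.5]
tcp_rot: [3.142, -0.0, -0.068]
contact_force: [1.2, 0.1, 3.2]
opening: 0.246
grasp_force: 113.2
clock: 9.32
eef_pos: [455.9, -35.5, 56.8]
tcp_rot: [3.142, -0.0, -0.068]
contact_force: [1.9, 0.3, 2.8]
opening: 0.241
grasp_force: 113.2
clock: 9.57
eef_pos: [455.9, -35.5, 54.8]
tcp_rot: [3.142, -0.0, -0.068]
contact_force: [1.1, -0.0, 3.4]
opening: 0.242
grasp_force: 113.2
clock: 9.82
eef_pos: [455.9, -35.5, 53.3]
tcp_rot: [3.142, -0.0, -0.068]
contact_force: [2.2, -1.0, 3.7]
opening: 0.244
grasp_force: 113.2
[-0.05355198 -0.71982689  0.02141839]
```

```bash
python3 -m creep '[{"x":0,"y":0,"z":1.5,"rx":0,"ry":0,"rz":0,"hand":10},{"x":0,"y":0,"z":0,"rx":0,"ry":0,"rz":0,"hand":10}]'
python3 -m creep '[{"x":0,"y":0,"z":1.5,"rx":0,"ry":0,"rz":0,"hand":10},{"x":0,"y":0,"z":0,"rx":0,"ry":0,"rz":0,"hand":10}]'
python3 -c "
from h import *
print(sense()['wrist_torque'])"
```

```text
clock: 10.07
eef_pos: [456.1, -35.5, 52.6]
tcp_rot: [3.142, -0.0, -0.068]
contact_force: [-0.7, -0.7, 18.3]
opening: 0.241
grasp_force: 116.0
clock: 10.32
eef_pos: [456.2, -35.5, 52.3]
tcp_rot: [-3.142, -0.001, -0.068]
contact_force: [-5.5, 0.5, 39.4]
opening: 0.245
grasp_force: 119.0
[0.10588126 1.20515546 0.01787334]
```

```bash
python3 -m creep '[{"x":0,"y":0,"z":-1.7,"rx":0,"ry":0,"rz":0,"hand":10},{"x":0,"y":0,"z":0,"rx":0,"ry":0,"rz":0,"hand":10}]'
python3 -m creep '[{"x":3,"y":0,"z":0,"rx":0,"ry":0,"rz":0,"hand":10},{"x":3,"y":0,"z":0,"rx":0,"ry":0,"rz":0,"hand":10}]'
python3 -m creep '[{"x":3,"y":0,"z":0,"rx":0,"ry":0,"rz":0,"hand":10},{"x":3,"y":0,"z":0,"rx":0,"ry":0,"rz":0,"hand":10}]'
python3 -c "
from h import *
print(sense()['wrist_torque'])"
```

```text
clock: 10.58
eef_pos: [456.0, -35.5, 52.7]
tcp_rot: [-3.142, -0.001, -0.068]
contact_force: [0.6, 0.3, 14.4]
opening: 0.243
grasp_force: 114.5
clock: 10.82
eef_pos: [456.9, -35.5, 52.2]
tcp_rot: [-3.142, 0.009, -0.068]
contact_force: [-17.7, 0.9, 34.3]
opening: 0.241
grasp_force: 117.4
clock: 11.08
eef_pos: [463.1, -36.0, 52.2]
tcp_rot: [-3.142, 0.009, -0.068]
contact_force: [-14.5, 0.4, 30.4]
opening: 0.244
grasp_force: 117.3
[ 0.14368052  2.12146664 -0.03940817]
```

```bash
python3 -m creep '[{"x":0,"y":0,"z":-1.2,"rx":0,"ry":0,"rz":0,"hand":10},{"x":1,"y":0,"z":0,"rx":0,"ry":0,"rz":0,"hand":10},{"x":2,"y":0,"z":0,"rx":0,"ry":0,"rz":0,"hand":10}]'
python3 -m creep '[{"x":2,"y":0,"z":0,"rx":0,"ry":0,"rz":0,"hand":10},{"x":1,"y":0,"z":0,"rx":0,"ry":0,"rz":0,"hand":10}]'
python3 -c "
from h import *
print(sense()['wrist_torque'])"
```

```text
clock: 11.45
eef_pos: [469.3, -36.4, 52.8]
tcp_rot: [-3.142, 0.003, -0.068]
contact_force: [-3.1, 1.5, 5.3]
opening: 0.241
grasp_force: 113.9
clock: 11.7
eef_pos: [472.5, -36.6, 52.8]
tcp_rot: [-3.142, 0.003, -0.068]
contact_force: [-3.5, 0.7, 5.3]
opening: 0.248
grasp_force: 113.9
[ 0.08385651  0.49609945 -0.02537291]
```

```bash
python3 -m creep '[{"x":1,"y":0,"z":0.4,"rx":0,"ry":0,"rz":0,"hand":10},{"x":1,"y":0,"z":0,"rx":0,"ry":0,"rz":0,"hand":10}]'
python3 -m creep '[{"x":1,"y":0,"z":0,"rx":0,"ry":0,"rz":0,"hand":10},{"x":1,"y":0,"z":0,"rx":0,"ry":0,"rz":0,"hand":10}]'
python3 -m creep '[{"x":1,"y":0,"z":0,"rx":0,"ry":0,"rz":0,"hand":10},{"x":1,"y":0,"z":0,"rx":0,"ry":0,"rz":0,"hand":10}]'
python3 -c "
from h import *
print(sense()['wrist_torque'])"
```

```text
clock: 11.95
eef_pos: [473.5, -36.7, 52.6]
tcp_rot: [-3.142, 0.005, -0.068]
contact_force: [-7.1, 1.3, 13.5]
opening: 0.246
grasp_force: 114.7
clock: 12.2
eef_pos: [475.8, -36.9, 52.6]
tcp_rot: [-3.142, 0.004, -0.068]
contact_force: [-6.1, 0.8, 12.4]
opening: 0.244
grasp_force: 114.7
clock: 12.45
eef_pos: [477.4, -36.9, 52.6]
tcp_rot: [-3.142, 0.005, -0.068]
contact_force: [-9.9, 1.1, 15.7]
opening: 0.241
grasp_force: 114.7
[ 0.07926846  1.26324645 -0.00271064]
```

```bash
python3 -m creep '[{"x":1,"y":0,"z":0,"rx":0,"ry":0,"rz":0,"hand":10},{"x":0.5,"y":0,"z":0,"rx":0,"ry":0,"rz":0,"hand":10}]'
```

```text
clock: 12.7
eef_pos: [477.5, -37.0, 52.4]
tcp_rot: [-3.142, 0.007, -0.068]
contact_force: [-13.7, 0.3, 20.5]
opening: 0.249
grasp_force: 115.2
```

```bash
python3 -m creep '[{"x":-0.5,"y":-2,"z":-0.3,"rx":0,"ry":0,"rz":0,"hand":10},{"x":0,"y":-2,"z":0,"rx":0,"ry":0,"rz":0,"hand":10}]'
python3 -m creep '[{"x":0,"y":-2,"z":0,"rx":0,"ry":0,"rz":0,"hand":10},{"x":0,"y":-2,"z":0,"rx":0,"ry":0,"rz":0,"hand":10}]'
python3 -c "
from h import *
print(sense()['wrist_torque'])"
```

```text
clock: 12.95
eef_pos: [477.7, -34.1, 52.6]
tcp_rot: [3.14, 0.006, -0.068]
contact_force: [-11.9, -11.7, 12.5]
opening: 0.245
grasp_force: 114.9
clock: 13.2
eef_pos: [478.0, -30.2, 52.6]
tcp_rot: [3.14, 0.006, -0.068]
contact_force: [-10.7, -10.3, 12.6]
opening: 0.244
grasp_force: 115.0
[-1.89340393  1.4947458  -0.53213287]
```

```bash
python3 -m creep '[{"x":0,"y":-2,"z":0,"rx":0,"ry":0,"rz":0,"hand":10},{"x":0,"y":-2,"z":0,"rx":0,"ry":0,"rz":0,"hand":10}]'
python3 -m creep '[{"x":0,"y":-2,"z":0,"rx":0,"ry":0,"rz":0,"hand":10},{"x":0,"y":-2,"z":0,"rx":0,"ry":0,"rz":0,"hand":10}]'
python3 -c "
from h import *
print(sense()['wrist_torque'])"
```

```text
clock: 13.45
eef_pos: [478.3, -26.3, 52.6]
tcp_rot: [3.14, 0.006, -0.068]
contact_force: [-10.2, -10.9, 13.0]
opening: 0.242
grasp_force: 115.0
clock: 13.7
eef_pos: [478.5, -22.3, 52.6]
tcp_rot: [3.14, 0.006, -0.068]
contact_force: [-10.8, -10.0, 12.8]
opening: 0.249
grasp_force: 115.0
[-1.82872719  1.5322917  -0.49777934]
```

```bash
python3 -m creep '[{"x":0,"y":-2,"z":0,"rx":0,"ry":0,"rz":0,"hand":10},{"x":0,"y":-2,"z":0,"rx":0,"ry":0,"rz":0,"hand":10}]'
python3 -m creep '[{"x":0,"y":-2,"z":0,"rx":0,"ry":0,"rz":0,"hand":10},{"x":0,"y":0,"z":0,"rx":0,"ry":0,"rz":0,"hand":10}]'
```

```text
clock: 13.95
eef_pos: [478.8, -18.3, 52.6]
tcp_rot: [3.14, 0.006, -0.068]
contact_force: [-10.1, -11.0, 14.0]
opening: 0.243
grasp_force: 115.0
clock: 14.2
eef_pos: [479.0, -16.1, 52.6]
tcp_rot: [3.14, 0.006, -0.068]
contact_force: [-10.7, -7.8, 12.4]
opening: 0.242
grasp_force: 114.8
```

```bash
python3 -m creep '[{"x":-3,"y":0,"z":0,"rx":0,"ry":0,"rz":0,"hand":10},{"x":0,"y":5,"z":0,"rx":0,"ry":0,"rz":0,"hand":10},{"x":0,"y":5,"z":0,"rx":0,"ry":0,"rz":0,"hand":10},{"x":0,"y":5,"z":0,"rx":0,"ry":0,"rz":0,"hand":10},{"x":0,"y":4,"z":0,"rx":0,"ry":0,"rz":0,"hand":10},{"x":3,"y":0,"z":0,"rx":0,"ry":0,"rz":0,"hand":10},{"x":0,"y":0,"z":0,"rx":0,"ry":0,"rz":0,"hand":10}]'
python3 -m creep '[{"x":0,"y":2,"z":0,"rx":0,"ry":0,"rz":0,"hand":10},{"x":0,"y":2,"z":0,"rx":0,"ry":0,"rz":0,"hand":10}]'
python3 -m creep '[{"x":0,"y":2,"z":0,"rx":0,"ry":0,"rz":0,"hand":10},{"x":0,"y":2,"z":0,"rx":0,"ry":0,"rz":0,"hand":10}]'
```

```text
clock: 15.08
eef_pos: [477.7, -34.6, 52.6]
tcp_rot: [3.141, 0.006, -0.068]
contact_force: [-10.3, 0.6, 13.3]
opening: 0.246
grasp_force: 114.9
clock: 15.32
eef_pos: [477.5, -37.3, 52.6]
tcp_rot: [-3.14, 0.006, -0.068]
contact_force: [-9.5, 11.3, 12.2]
opening: 0.243
grasp_force: 114.6
clock: 15.58
eef_pos: [477.3, -41.2, 52.6]
tcp_rot: [-3.14, 0.006, -0.068]
contact_force: [-9.4, 10.5, 12.3]
opening: 0.242
grasp_force: 114.6
```

```bash
python3 -m creep '[{"x":0,"y":2,"z":0,"rx":0,"ry":0,"rz":0,"hand":10},{"x":0,"y":2,"z":0,"rx":0,"ry":0,"rz":0,"hand":10}]'
python3 -m creep '[{"x":0,"y":2,"z":0,"rx":0,"ry":0,"rz":0,"hand":10},{"x":0,"y":1,"z":0,"rx":0,"ry":0,"rz":0,"hand":10}]'
```

```text
clock: 15.82
eef_pos: [477.4, -45.4, 52.7]
tcp_rot: [-3.141, 0.005, -0.068]
contact_force: [-7.0, 9.2, 8.6]
opening: 0.244
grasp_force: 114.4
clock: 16.08
eef_pos: [479.8, -49.4, 53.1]
tcp_rot: [3.141, 0.0, -0.068]
contact_force: [-0.9, 1.6, 4.5]
opening: 0.243
grasp_force: 113.7
```

```bash
python3 -m creep '[{"x":1,"y":0,"z":0.3,"rx":0,"ry":0,"rz":0,"hand":10},{"x":1,"y":0,"z":0,"rx":0,"ry":0,"rz":0,"hand":10}]'
python3 -m creep '[{"x":2,"y":0,"z":0,"rx":0,"ry":0,"rz":0,"hand":10},{"x":1,"y":0,"z":0,"rx":0,"ry":0,"rz":0,"hand":10}]'
```

```text
clock: 16.32
eef_pos: [481.1, -49.5, 52.7]
tcp_rot: [3.141, 0.002, -0.068]
contact_force: [-4.5, 0.4, 8.1]
opening: 0.243
grasp_force: 114.1
clock: 16.58
eef_pos: [484.3, -49.7, 52.7]
tcp_rot: [3.141, 0.001, -0.068]
contact_force: [-4.5, 0.6, 7.1]
opening: 0.246
grasp_force: 114.0
```

```bash
python3 -m creep '[{"x":3,"y":0,"z":0,"rx":0,"ry":0,"rz":0,"hand":10},{"x":3,"y":0,"z":0,"rx":0,"ry":0,"rz":0,"hand":10},{"x":3,"y":0,"z":0,"rx":0,"ry":0,"rz":0,"hand":10}]'
python3 -m creep '[{"x":3,"y":0,"z":0,"rx":0,"ry":0,"rz":0,"hand":10},{"x":3,"y":0,"z":0,"rx":0,"ry":0,"rz":0,"hand":10},{"x":3,"y":0,"z":0,"rx":0,"ry":0,"rz":0,"hand":10}]'
python3 -c "
from h import *
print(sense()['wrist_torque'])"
```

```text
clock: 16.95
eef_pos: [493.2, -50.3, 52.7]
tcp_rot: [3.141, 0.001, -0.068]
contact_force: [-4.3, -0.0, 7.1]
opening: 0.241
grasp_force: 114.0
clock: 17.32
eef_pos: [502.3, -51.0, 52.7]
tcp_rot: [3.141, 0.001, -0.068]
contact_force: [-3.8, 0.7, 6.9]
opening: 0.242
grasp_force: 114.0
[0.08972236 0.61926564 0.03316062]
```

```bash
python3 -m creep '[{"x":3,"y":0,"z":0.1,"rx":0,"ry":0,"rz":0,"hand":10},{"x":3,"y":0,"z":0,"rx":0,"ry":0,"rz":0,"hand":10},{"x":3,"y":0,"z":0,"rx":0,"ry":0,"rz":0,"hand":10},{"x":3,"y":0,"z":0,"rx":0,"ry":0,"rz":0,"hand":10}]'
python3 -m creep '[{"x":2,"y":0,"z":0,"rx":0,"ry":0,"rz":0,"hand":10},{"x":2,"y":0,"z":0,"rx":0,"ry":0,"rz":0,"hand":10}]'
python3 -m creep '[{"x":2,"y":0,"z":0,"rx":0,"ry":0,"rz":0,"hand":10},{"x":1,"y":0,"z":0,"rx":0,"ry":0,"rz":0,"hand":10}]'
```

```text
clock: 17.82
eef_pos: [514.2, -51.8, 52.6]
tcp_rot: [3.141, 0.001, -0.068]
contact_force: [-4.4, 1.0, 7.6]
opening: 0.242
grasp_force: 114.0
clock: 18.08
eef_pos: [518.2, -52.1, 52.6]
tcp_rot: [3.141, 0.001, -0.068]
contact_force: [-3.8, 0.1, 7.5]
opening: 0.245
grasp_force: 114.0
clock: 18.32
eef_pos: [521.3, -52.3, 52.7]
tcp_rot: [3.141, 0.001, -0.068]
contact_force: [-4.5, -0.1, 6.9]
opening: 0.24
grasp_force: 114.0
```

```bash
python3 -m creep '[{"x":1,"y":0,"z":0,"rx":0,"ry":0,"rz":0,"hand":10},{"x":0.5,"y":0,"z":0,"rx":0,"ry":0,"rz":0,"hand":10}]'
python3 -m creep '[{"x":1,"y":0,"z":0,"rx":0,"ry":0,"rz":0,"hand":10},{"x":0.5,"y":0,"z":0,"rx":0,"ry":0,"rz":0,"hand":10}]'
```

```text
clock: 18.58
eef_pos: [521.5, -52.3, 52.5]
tcp_rot: [3.141, 0.004, -0.068]
contact_force: [-8.7, 0.2, 12.6]
opening: 0.237
grasp_force: 114.3
clock: 18.82
eef_pos: [521.6, -52.3, 52.3]
tcp_rot: [3.141, 0.006, -0.068]
contact_force: [-12.1, 0.2, 14.8]
opening: 0.244
grasp_force: 114.8
```

```bash
python3 -m creep '[{"x":-1,"y":0,"z":-0.3,"rx":0,"ry":0,"rz":0,"hand":10},{"x":0,"y":0,"z":0,"rx":0,"ry":0,"rz":0,"hand":10}]' 30
python3 -m creep '[{"x":0,"y":0,"z":0,"rx":0,"ry":0,"rz":0,"hand":45},{"x":0,"y":0,"z":0,"rx":0,"ry":0,"rz":0,"hand":45},{"x":0,"y":0,"z":0,"rx":0,"ry":0,"rz":0,"hand":45},{"x":0,"y":0,"z":0,"rx":0,"ry":0,"rz":0,"hand":45},{"x":0,"y":0,"z":0,"rx":0,"ry":0,"rz":0,"hand":45}]'
```

```text
clock: 19.08
eef_pos: [521.6, -52.3, 52.6]
tcp_rot: [3.141, 0.004, -0.068]
contact_force: [-7.0, 0.9, 8.2]
opening: 0.244
grasp_force: 114.2
clock: 19.7
eef_pos: [523.8, -52.2, 52.9]
tcp_rot: [3.142, -0.0, -0.068]
contact_force: [-0.3, -0.0, 0.3]
opening: 0.524
grasp_force: 0.0
```

Released cleanly. I'll lift off, move aside and check.

```bash
python3 -m creep '[{"x":0,"y":0,"z":-15,"rx":0,"ry":0,"rz":0,"hand":45},{"x":0,"y":0,"z":-30,"rx":0,"ry":0,"rz":0,"hand":45},{"x":0,"y":0,"z":-50,"rx":0,"ry":0,"rz":0,"hand":45},{"x":0,"y":0,"z":-50,"rx":0,"ry":0,"rz":0,"hand":45},{"x":0,"y":-50,"z":-30,"rx":0,"ry":0,"rz":0,"hand":45},{"x":0,"y":-55,"z":0,"rx":0,"ry":0,"rz":0,"hand":45},{"x":0,"y":-55,"z":0,"rx":0,"ry":0,"rz":0,"hand":45},{"x":0,"y":-55,"z":0,"rx":0,"ry":0,"rz":0,"hand":45},{"x":0,"y":-55,"z":0,"rx":0,"ry":0,"rz":0,"hand":45},{"x":0,"y":0,"z":0,"rx":0,"ry":0,"rz":0,"hand":45}]'
python3 - <<'E'
from h import *
out=[]
for n,y,x in(("top",168,105),("side",155,185)):
    im=grab_frame(n);cv2.imwrite(f"pics/{n}5.png",im[:,:,::-1])
    out.append(cv2.resize(im[y:y+110,x:x+98,::-1],None,fx=4,fy=4,interpolation=2))
cv2.imwrite("pics/c5.png",np.hstack(out))
E
```

```text
clock: 20.95
eef_pos: [542.1, 220.7, 229.0]
tcp_rot: [-3.14, -0.001, -0.064]
contact_force: [-0.3, -0.4, -0.1]
opening: 0.528
grasp_force: 0.0
```

View pics/c5.png

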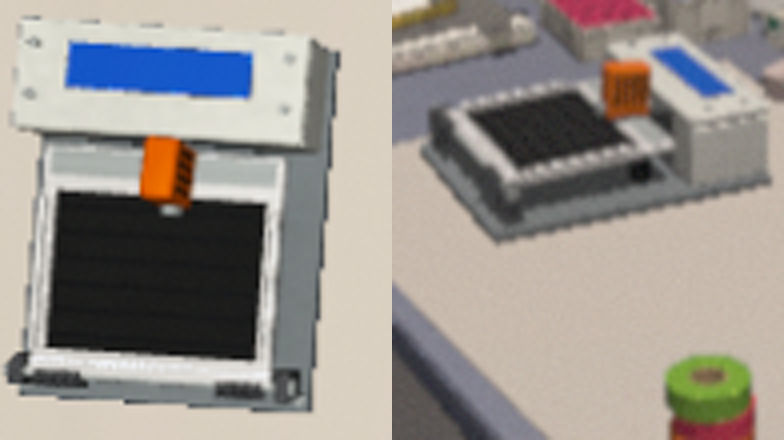

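The platform lies level. The pin's block is up against the hood at (165,170) in the top view and (627,90) in the side view, upright, and the robot is clear of it.

```bash
python3 -c "
from rig import *
print(sign_off())"
```

```text
the job is handed in; nothing more can be done
None
```

The lock pin is fully home in the hole, about 45 mm deep, and it alone holds the platform level; I handed the job in at about 21 s, with the robot clear of everything.

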